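# Draw a bathroom organiser tight with its cam latch

### The job

Two bamboo organisers stand on the bathroom counter; on one of them the tray has come away from its box and a gap shows in the joint. Turn that organiser's steel latch lever a quarter turn clockwise, fully home, so that its cam draws the tray tight against the box, and let go. Leave the latch of the other organiser, which is already tight, as it is.

Things in the scene. Friction and masses are not known exactly. Their poses are not given: they have to be found in the camera images.
- loose_organiser: The bamboo organiser with the open joint, fixed to the counter, 124 mm wide, about 270 mm long, flat top 70 mm up. Origin: on the counter under the latch pivot; x towards its tray, z up. The box, carrying the latch, is at x -100 to 20 mm; beyond the joint the tray slides along x, with a pin on top that the latch hook draws in. Within 60 mm of the pivot only the lever rises over 90 mm.
- loose_lever (a point): Where to grip that organiser's latch lever: on its upright pivot axis, 100 mm above the counter. The lever is a steel bar 14 mm wide and 36 mm tall (82 to 118 mm above the counter) lying along this point's x: 49 mm of it towards -x, 15 mm towards +x; z up. It turns with the latch. Below it the 8 mm thick hook, up to 62 mm from the pivot, turns too (top 81 mm above the counter).
- loose_cam (a joint): Angle of that latch, rad. 0: open, the lever's long end lies along the organiser, away from the tray. Grows clockwise seen from above to a stop at 1.57: locked, the lever lies parallel to the joint. Starts at 0 to 0.25. The hook begins to pull at 0.4 to 0.7; the tray is home at about 1.25. Takes under 0.25 N m and stays where it is left.
- loose_tray (a joint): Gap in that organiser's joint, m: 0 when the tray is tight against the box, 0.0125 at most; starts at 0.009 to 0.012. A soft strip pushes the tray away with up to 5 N, so it stays home only while the cam holds it.
- tight_cam (a joint): Angle, in the same sense, of the latch on the other organiser, alike in shape and material, on the other side of the counter's middle: its joint is closed and its lever already locked, at 1.5 to 1.57.

How it is judged:
At the end, for the whole second after the job is handed in: The loose organiser's latch is turned to at least 1.3 rad (within about 15 degrees of its stop) and at rest, the gap in its joint is under 2 mm, and the other organiser's latch still stands above 1.3 rad (value of joint each of loose_cam, tight_cam above 1.3 rad and value of joint loose_tray below 0.002 m and velocity of joint loose_cam between -0.1 and 0.1 rad/s); the robot touches nothing.
It fails at once if the latch of the tight organiser is turned back (below 1.3 rad) (value of joint tight_cam below 1.3 rad).
It also fails if it takes over 32 s, if anything falls off the work surface, if the arm or the gripper's body presses on something with over 40 N, if the wrist force passes 120 N, or if a joint passes its speed limit or range.

### The arm

A 6-joint arm with a two-finger parallel gripper is mounted at the origin on the work surface. World frame = base frame: x ahead of the robot, y to its left, z up, the work surface at z = 0. Lengths are in m, angles in rad, forces in N, time in s.
With the tool pointing down it reaches from about 0.2 to 0.875 m from the base axis. Payload 3.4 kg.
Tool frame: the origin (TCP) lies at the very end of the fingers, on their centre line; the grasp point (between the pads) lies 19 mm behind it (grip_depth is the distance from the TCP to the grasp point, in m); z points along the fingers, y is the line along which they close (so a half turn about z gives the same grasp; the last joint's range is limited). The gripper opens to 94 mm and grips with 3 to 60 N. Pads are 16 mm wide; open, the fingers measure 119 mm over their backs; the gripper's body (75 mm by 177 mm) begins 78 mm behind the grasp point.
Start: joints at [1.15, 0.276, 1.505, -0, 1.361, -0.121], TCP at [0.17, 0.549, 0.205] pointing down, gripper open.
Joint ranges: [-2.89, 2.89], [-0.75, 2.08], [0.22, 2.7], [-1.18, 4.32], [0.11, 2.71], [-2.7, 2.7]. Speed limits (rad/s): [2.57, 2.57, 3.14, 3.14, 3.14, 3.14].

### API

Orientations are given as a rotation vector (axis times angle).
In Python, from rig import * gives the robot as it stands. The module is installed in compiled form; this text tells all that it offers.
- The arm moves only by the shell command python3 -m jog 'ROWS'. ROWS is text: rows parted by semicolons, each of 7 numbers parted by spaces: the finger opening in cm, from 0 to 9.4, then the shift along the tool's x, y, z in cm, then the turn, a rotation vector about the tool's x, y, z in degrees. A call has 1 to 8 rows; each row is the pose to reach, as a shift and turn from the pose commanded when the call began, along the tool's axes at that moment; what a row does not reach only later rows make up. A row lasts 1/10 s, in which the tool goes at most 50 mm and 8.59 degrees, less where a joint would pass 70% of its speed; a pose out of reach is approached as far as the arm can. A call with a gripper value outside its range is refused whole. The fingers move at their own pace and stop on an object; the grip force is fixed at half the most. Time passes only in rows, so rows that repeat a pose let the fingers close. It gives the time, the measured TCP pose, the force, the opening and the grip force at its end, in the units of the state.
- sense(): the state, without advancing time (a new reading comes with each control period).
- capture(name): name is "scene" or "top" or "wrist"; returns the picture (384x512x3 uint8, blue, green, red); there is no depth.
- get_calibration(name): a dict with "fx", "fy", "cx", "cy" (pixels), "world_from_camera" (4x4, takes a point from camera to world coordinates); the wrist camera has in their place "hand_eye" (4x4, takes a point from camera to tool coordinates, whose origin is the TCP and whose axes are the flange's). Camera axes: x right, y down, z forward; pixel columns grow to the right and rows downward; lengths in m; the calibration is good to about 2 mm. A picture is of the moment at which its call begins: read the wrist's pose just before it. get_calibration takes no time and is no camera call.
- sign_off(): hands the job in; it is judged then, once.
The state is a dict: "clock": time; "joints": joint angles; "qd": joint speeds; "joint_torque": joint torques, N m; "ee_pos": TCP position; "ee_rot": TCP orientation; "ft_force": force on the tool from outside, world axes, zero at the start; "ft_torque": the same for the moment, N m; "width": finger opening in m; "grasp_force": force on a finger pad.
Only numpy, scipy, OpenCV 4.12 (cv2) and the standard library are available. Lean on these libraries where they do the work, as an engineer would, in place of code of your own. Each camera call takes 0.05 s, during which the arm holds its last target. There are 200 camera calls.

## Working session

There is one attempt and no reset: what is moved stays moved. The work goes in short steps, Python scripts to look and compute and a shell command to move; the robot and the scene stay as the last step left them, time stands still between calls to the robot, and variables do not carry over. Pictures are saved under pics/ and viewed, at most 10 in all, crops included, and the job is handed in when it is done.

```bash
mkdir -p pics
python3 - <<'E'
from rig import *
import cv2,numpy as np
for n in("top","scene"):
    cv2.imwrite(f"pics/{n}0.png",capture(n)); c=get_calibration(n); print(n,c["fx"],c["cx"],c["cy"],np.round(c["world_from_camera"],3).tolist())
s=sense();print(s["clock"],s["ee_pos"],s["ee_rot"])
E
```

```text
top 457.19816469297206 256.70147636250636 191.76022343476183 [[-0.014, -0.998, 0.066, 0.447], [-1.0, 0.015, 0.023, -0.018], [-0.024, -0.065, -0.998, 0.973], [0.0, 0.0, 0.0, 1.0]]
scene 356.05781963355923 249.9470074412549 190.55724757008934 [[0.676, 0.398, -0.621, 0.981], [0.737, -0.356, 0.574, -0.456], [0.007, -0.846, -0.534, 0.507], [0.0, 0.0, 0.0, 1.0]]
0.1 [0.16964668 0.54891939 0.20475872] [-4.69107532e-01 -3.10599792e+00  2.25474879e-03]
```

View pics/top0.png

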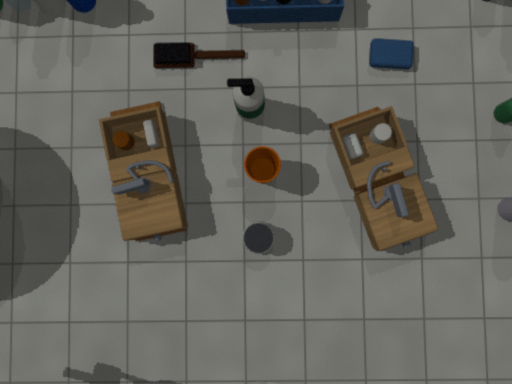

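View pics/scene0.png

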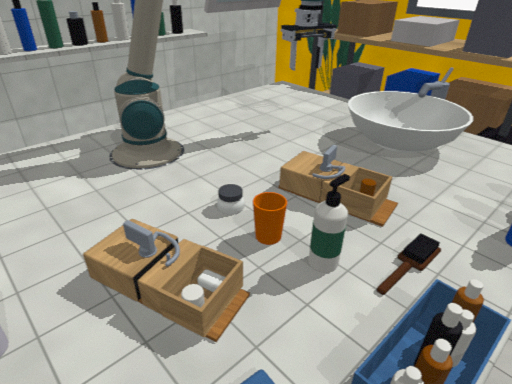

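The left organiser (column 145, row 170) has its lever across the joint, so it is locked. The right one (column 385, row 180) shows the dark gap near (380,185), and its lever runs from about (393,185) to (403,215), so it is the loose one.

```bash
cat > h.py <<'E'
from rig import *
import cv2,numpy as np
from scipy.spatial.transform import Rotation as R
def ray(n,uv,z):
    c=get_calibration(n);T=np.array(c["world_from_camera"])
    d=T[:3,:3]@[(uv[0]-c["cx"])/c["fx"],(uv[1]-c["cy"])/c["fy"],1];o=T[:3,3]
    return o+d*(z-o[2])/d[2]
E
python3 - <<'E'
from h import *
im=cv2.imread("pics/top0.png");x0,y0=325,100
c=im[y0:255,x0:445].copy()
h=cv2.cvtColor(c,cv2.COLOR_BGR2HSV)
# bamboo outline
m=cv2.inRange(h,(5,70,40),(25,255,255));m=cv2.morphologyEx(m,cv2.MORPH_CLOSE,np.ones((9,9)))
b=max(cv2.findContours(m,0,1)[0],key=cv2.contourArea);print("bamboo",cv2.minAreaRect(b))
g=cv2.inRange(h,(90,20,60),(135,140,220))
big=cv2.resize(c,None,fx=3.3,fy=3.3,interpolation=cv2.INTER_CUBIC)
for k in cv2.findContours(g,0,1)[0]:
    if cv2.contourArea(k)>25:
        r=cv2.minAreaRect(k);print(cv2.contourArea(k),np.add(r[0],(x0,y0)),r[1:]);
        P=[ray("top",np.add(p,(x0,y0)),.118) for p in cv2.boxPoints(r)];print(np.round(P,4).tolist())
cv2.imwrite("pics/c1.png",np.hstack([big,cv2.cvtColor(cv2.resize(g,big.shape[1::-1],interpolation=0),8)]))
E
```

```text
bamboo ((57.856163024902344, 78.11642456054688), (140.0982208251953, 68.46907043457031), 69.44395446777344)
458.0 [384.50000763 191.99999237] ((56.60476303100586, 31.939001083374023), 71.56504821777344)
[[0.5404, -0.1927, 0.118], [0.5585, -0.2496, 0.118], [0.4577, -0.2793, 0.118], [0.4398, -0.2229, 0.118]]
```

View pics/c1.png

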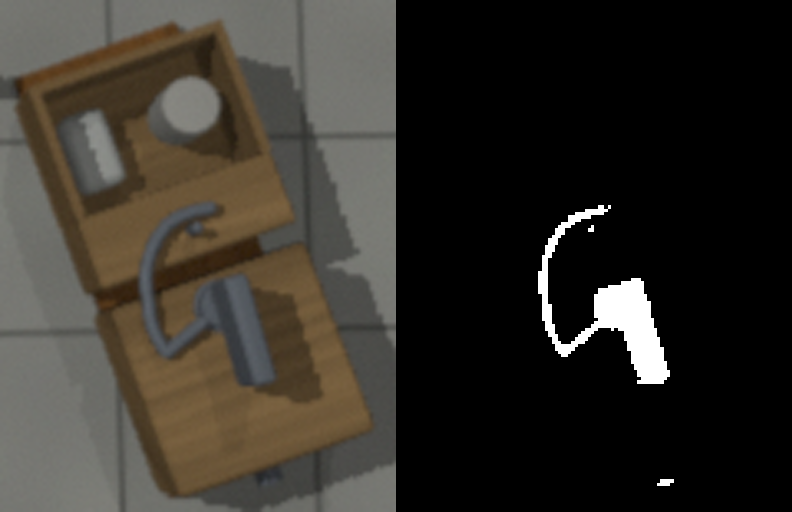

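The crop shows the gap and the steel lever. Its top face runs from about (237,277) to (263,381) in the crop, which is (396.8,184) to (404.7,215.5) in the full picture. The darker strip to its left is the side face.

Run:
```python
from h import *
f=lambda p:np.add(np.array(p)/3.3,(325,100))
a=ray("top",f((237,277)),.118);b=ray("top",f((263,381)),.118)
print(a,b,np.linalg.norm(a-b)); d=(a-b)/np.linalg.norm(a-b);piv=a-.015*d
print("pivot",piv,"lever x heading deg",np.degrees(np.arctan2(d[1],d[0])))
# box top face corners (z=.07)
C=[ray("top",f(p),.07) for p in((97,312),(303,243),(373,425),(172,495))];print(np.round(C,3).tolist())
e=C[0]-C[3]+C[1]-C[2];print("org x heading",np.degrees(np.arctan2(e[1],e[0])),np.linalg.norm(C[0]-C[1]),np.linalg.norm(C[0]-C[3]))
m=(C[0]+C[1])/2;e/=np.linalg.norm(e);print("pivot from box",m-.02*e)
s=sense();M=R.from_rotvec(s["ee_rot"]).as_matrix();print(np.round(M,3).tolist())
print("tool shift to above pivot cm",100*M.T@(np.r_[piv[:2],.205]-s["ee_pos"]))
```

```text
[ 0.51355909 -0.25949775  0.118     ] [ 0.45471805 -0.27202349  0.118     ] 0.060159480767747985
pivot [ 0.49888783 -0.26262089  0.118     ] lever x heading deg 12.01740890729628
[[0.498, -0.189, 0.07], [0.537, -0.313, 0.07], [0.428, -0.35, 0.07], [0.389, -0.231, 0.07]]
org x heading 19.754005612043162 0.12957832844345327 0.11656332277329809
pivot from box [ 0.49853362 -0.25788936  0.07      ]
[[-0.955, 0.295, -0.001], [0.295, 0.955, -0.001], [0.0, -0.001, -1.0]]
tool shift to above pivot cm [-5.54226861e+01 -6.78107324e+01  6.75542657e-02]
```

```bash
R1='9.4 -53.6 -68.8 0 0 0 0'; python3 -m jog '4.5 -53.6 -68.8 0 0 0 0;4.5 -53.6 -68.8 0 0 0 0;4.5 -53.6 -68.8 0 0 0 0;4.5 -53.6 -68.8 0 0 0 0;4.5 -53.6 -68.8 0 0 0 0;4.5 -53.6 -68.8 0 0 0 0;4.5 -53.6 -68.8 0 0 0 0;4.5 -53.6 -68.8 0 0 0 0'
```

```text
clock: 0.9
ee_pos: [0.3114, 0.1735, 0.2054]
ee_rot: [0.468, 3.106, 0.0]
ft_force: [1.2, 0.7, -0.2]
width: 0.045
grasp_force: 0.0
```

```bash
python3 -m jog '4.5 -29 -37.2 0 0 0 0;4.5 -29 -37.2 0 0 0 0;4.5 -29 -37.2 0 0 0 0;4.5 -29 -37.2 0 0 0 0;4.5 -29 -37.2 0 0 0 -29;4.5 -29 -37.2 0 0 0 -29;4.5 -29 -37.2 0 0 0 -29;4.5 -29 -37.2 0 0 0 -29'; python3 -m jog '4.5 0 0 0 0 0 0;4.5 0 0 0 0 0 0'
python3 - <<'E'
from h import *
s=sense();c=get_calibration("wrist")
im=capture("wrist");cv2.imwrite("pics/w1.png",im)
print(s["ee_pos"],s["ee_rot"],s["joints"]);print(c)
E
```

```text
clock: 1.7
ee_pos: [0.4486, -0.187, 0.2052]
ee_rot: [0.33, -3.124, -0.001]
ft_force: [0.8, 0.3, 0.0]
width: 0.0452
grasp_force: 0.0
clock: 1.9
ee_pos: [0.4482, -0.1857, 0.2046]
ee_rot: [0.319, -3.124, -0.003]
ft_force: [-0.5, 0.4, 0.1]
width: 0.0454
grasp_force: 0.0
[ 0.44815282 -0.18574438  0.20462568] [ 3.18747514e-01 -3.12362571e+00 -3.08214008e-03] [-5.36901021e-01  1.41946301e-01  1.68522730e+00  5.54333685e-04
  1.31698996e+00 -2.31122139e+00]
{'fx': 308.85359174322144, 'fy': 308.85359174322144, 'cx': 256.68073800001764, 'cy': 191.64360663064983, 'hand_eye': array([[-5.31826534e-04, -9.65781421e-01, -2.59356829e-01,
         7.59278732e-02],
       [ 9.99999857e-01, -4.99667112e-04, -1.89920753e-04,
        -1.38757043e-03],
       [ 5.38298564e-05, -2.59356893e-01,  9.65781548e-01,
        -1.80278216e-01],
       [ 0.00000000e+00,  0.00000000e+00,  0.00000000e+00,
         1.00000000e+00]])}
```

View pics/w1.png

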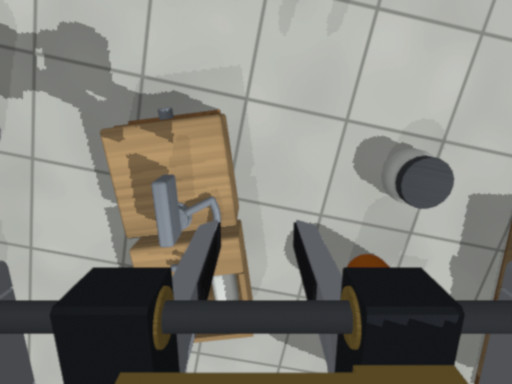

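The lever is visible at about (153–180, 176–247), with its long end up in the picture. I'll crop it to find the top-face edges.

Run:
```python
import cv2
im=cv2.imread("pics/w1.png")[165:260,130:235]
cv2.imwrite("pics/w1c.png",cv2.resize(im,None,fx=6,fy=6,interpolation=cv2.INTER_CUBIC))
```

```text
(no output)
```

View pics/w1c.png

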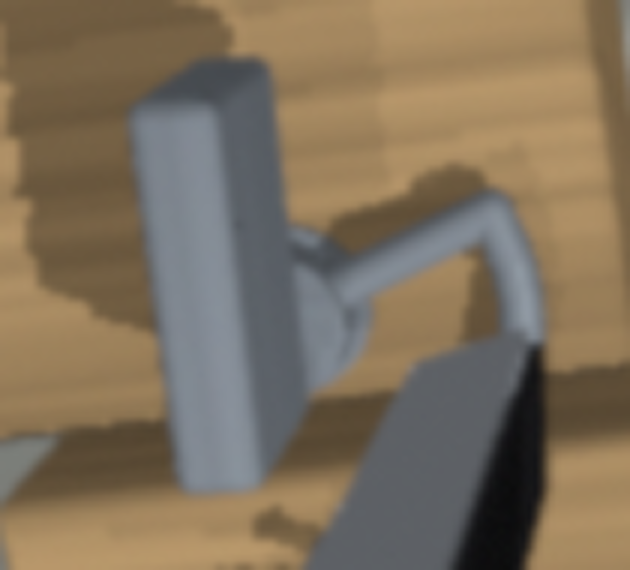

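The lighter top face has corners at (133,105), (217,103), (263,490) and (180,490) in the crop. The long end is the upper one.

Run:
```python
from h import *
s=sense();M=R.from_rotvec(s["ee_rot"]).as_matrix();c=get_calibration("wrist");H=c["hand_eye"]
def wr(p,z):
    u=np.array(p)/6+(130,165)
    d=M@H[:3,:3]@[(u[0]-c["cx"])/c["fx"],(u[1]-c["cy"])/c["fy"],1];o=s["ee_pos"]+M@H[:3,3]
    return o+d*(z-o[2])/d[2]
b=wr((175,104),.118);a=wr((222,490),.118);d=(a-b)/np.linalg.norm(a-b);piv=a-.015*d
print(a,b,np.linalg.norm(a-b),piv,np.degrees(np.arctan2(d[1],d[0])),np.linalg.norm(wr((133,105),.118)-wr((217,103),.118)))
print("tool x heading",np.degrees(np.arctan2(M[1,0],M[0,0])))
for r in(0,.02): print(100*M.T@(piv-r*d-s["ee_pos"]))
```

```text
[ 0.51325154 -0.25841345  0.118     ] [ 0.45294703 -0.27326404  0.118     ] 0.06210614513158442 [ 0.49868667 -0.26200019  0.118     ] 13.834392927120053 0.012447348618630344
tool x heading -168.26015193745954
[-3.42236889 -8.62749714  8.65819898]
[-1.42370716 -8.70060034  8.66088417]
```

```bash
python3 -m jog '4.5 -1.4 -8.7 0 0 0 -1;4.5 -1.4 -8.7 0 0 0 -1;4.5 -1.4 -8.7 4 0 0 -1;4.5 -1.4 -8.7 8 0 0 -1;4.5 -1.4 -8.7 11.8 0 0 -1;4.5 -1.4 -8.7 11.8 0 0 -1;4.5 -1.4 -8.7 11.8 0 0 -1;4.5 -1.4 -8.7 11.8 0 0 -1'
python3 - <<'E'
from h import *
cv2.imwrite("pics/w2.png",capture("wrist"))
E
```

```text
clock: 2.75
ee_pos: [0.4816, -0.2677, 0.0899]
ee_rot: [-0.352, 3.119, -0.004]
ft_force: [-0.3, -0.7, 1.2]
width: 0.0447
grasp_force: 0.0
```

View pics/w2.png

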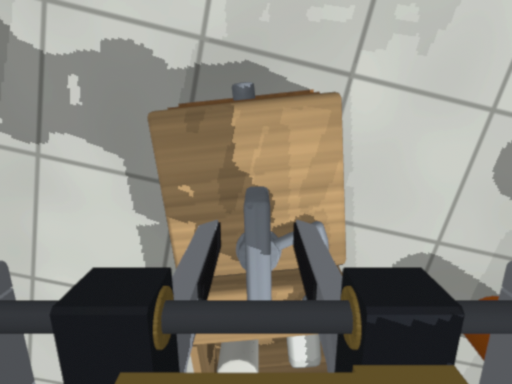

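The lever, columns 245–270, lies centred between the fingers. I'll lower a little and close.

```bash
python3 -m jog '4.5 0 0 0.2 0 0 0;1 0 0 0.2 0 0 0;1 0 0 0.2 0 0 0;1 0 0 0.2 0 0 0;1 0 0 0.2 0 0 0;1 0 0 0.2 0 0 0'
python3 - <<'E'
from h import *
s=sense();M=R.from_rotvec(s["ee_rot"]).as_matrix()
h=np.degrees(np.arctan2(M[1,0],M[0,0]));p=s["ee_pos"];piv=np.r_[.4988,-.2623,p[2]]
print(h,100*M.T@(piv-p))
v=p-piv
for a in (8,16,24,32,40,48,56,64,72,80,86): print(a,np.round(100*M.T@(R.from_euler("z",-a,degrees=True).apply(v)-v),2)[:2])
E
```

```text
clock: 3.4
ee_pos: [0.48, -0.2671, 0.0855]
ee_rot: [0.35, -3.122, -0.002]
ft_force: [-0.6, 1.7, 1.3]
width: 0.014
grasp_force: 29.9
-167.19194765956019 [-1.94050895e+00  5.48614904e-02  7.91161368e-06]
8 [-0.01  0.27]
16 [-0.06  0.54]
24 [-0.15  0.79]
32 [-0.27  1.04]
40 [-0.42  1.26]
48 [-0.6   1.46]
56 [-0.81  1.63]
64 [-1.04  1.77]
72 [-1.29  1.88]
80 [-1.55  1.96]
86 [-1.75  1.99]
```

```bash
python3 -m jog '1 -0.01 0.27 0 0 0 8;1 -0.06 0.54 0 0 0 16;1 -0.15 0.79 0 0 0 24;1 -0.27 1.04 0 0 0 32;1 -0.42 1.26 0 0 0 40;1 -0.6 1.46 0 0 0 48;1 -0.6 1.46 0 0 0 48;1 -0.6 1.46 0 0 0 48'
python3 - <<'E'
from h import *
s=sense();M=R.from_rotvec(s["ee_rot"]).as_matrix()
h=np.degrees(np.arctan2(M[1,0],M[0,0]));p=s["ee_pos"];piv=np.r_[.4988,-.2623,p[2]]
print(h,100*M.T@(piv-p),s["ft_torque"])
v=M@[.0194,-.0005,0]
for a in (8,16,24,32,36,38): print(a,np.round(100*M.T@(R.from_euler("z",-a,degrees=True).apply(v)-v),2)[:2])
E
```

```text
clock: 4.2
ee_pos: [0.4831, -0.2506, 0.0855]
ee_rot: [-0.945, -2.996, -0.004]
ft_force: [1.4, 5.0, 2.0]
width: 0.0139
grasp_force: 29.9
144.97805644512573 [-1.95747815 -0.06079333 -0.0021022 ] [ 0.92423661 -0.29614412  0.12430564]
8 [-0.01  0.27]
16 [-0.06  0.54]
24 [-0.15  0.79]
32 [-0.27  1.04]
36 [-0.34  1.15]
38 [-0.38  1.2 ]
```

Tracking well with low force. Another 35° or so reaches the stop.

```bash
python3 -m jog '1 -0.01 0.27 0 0 0 8;1 -0.06 0.54 0 0 0 16;1 -0.15 0.79 0 0 0 24;1 -0.22 0.93 0 0 0 28;1 -0.27 1.04 0 0 0 32;1 -0.31 1.1 0 0 0 34;1 -0.34 1.15 0 0 0 36;1 -0.34 1.15 0 0 0 36'
python3 - <<'E'
from h import *
s=sense();M=R.from_rotvec(s["ee_rot"]).as_matrix()
h=np.degrees(np.arctan2(M[1,0],M[0,0]));p=s["ee_pos"];print(h,100*M.T@(np.r_[.4988,-.2623,p[2]]-p),s["ft_torque"])
E
```

```text
clock: 5.0
ee_pos: [0.4934, -0.2428, 0.0856]
ee_rot: [-1.826, -2.556, -0.007]
ft_force: [3.0, 6.8, 2.3]
width: 0.0138
grasp_force: 29.9
108.92414573259241 [-2.02329142 -0.12282768 -0.00536623] [ 1.08272596 -0.51156491  0.04972244]
```

```bash
python3 -m jog '1 0 0.07 0 0 0 2;1 -0.01 0.14 0 0 0 4;1 -0.01 0.14 0 0 0 4'
python3 - <<'E'
from h import *
s=sense();M=R.from_rotvec(s["ee_rot"]).as_matrix()
h=np.degrees(np.arctan2(M[1,0],M[0,0]));p=s["ee_pos"];print(h,100*M.T@(np.r_[.4988,-.2623,p[2]]-p),s["ft_torque"])
cv2.imwrite("pics/w3.png",capture("wrist"))
E
```

```text
clock: 5.3
ee_pos: [0.4937, -0.2427, 0.0855]
ee_rot: [-1.91, -2.492, -0.003]
ft_force: [1.7, 5.9, 2.3]
width: 0.0148
grasp_force: 31.1
105.05129967254797 [-2.02916439 -0.01467297 -0.00532764] [ 0.96338706 -0.2748512   0.61999079]
```

View pics/w3.png

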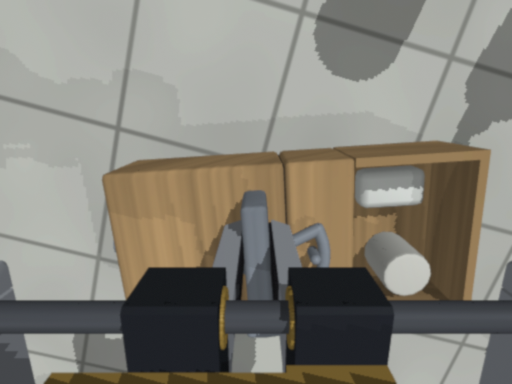

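The lever at (255,230) is parallel to the joint, and the joint at column 283 is closed. Torque rose to 0.6 N m and the pads were wedged wider, so it is on its stop. I'll unwind the twist, open and rise.

```bash
python3 -m jog '1 0 -0.12 0 0 0 -3.5;3 0 -0.12 0 0 0 -3.5;4 0 -0.12 0 0 0 -3.5;4 0 -0.12 0 0 0 -3.5;4 0 -0.12 -4 0 0 -3.5;4 0 -0.12 -8 0 0 -3.5;4 0 -0.12 -12 0 0 -3.5;4 0 -0.12 -12 0 0 -3.5'; python3 -m jog '4 6 0 0 0 0 0;4 10 0 0 0 0 0;4 15 0 0 0 0 0;4 15 0 0 0 0 0;4 15 0 0 0 0 0'
python3 - <<'E'
from h import *
im=capture("top")
cv2.imwrite("pics/t2.png",cv2.resize(im[90:260,90:450],None,fx=2.2,fy=2.2,interpolation=2))
E
```

```text
clock: 6.15
ee_pos: [0.4953, -0.2471, 0.2114]
ee_rot: [1.832, 2.537, -0.0]
ft_force: [0.1, 0.0, 0.4]
width: 0.0398
grasp_force: 0.0
clock: 6.65
ee_pos: [0.4447, -0.1017, 0.2051]
ee_rot: [1.836, 2.549, -0.001]
ft_force: [0.6, 0.1, -0.3]
width: 0.04
grasp_force: 0.0
```

View pics/t2.png

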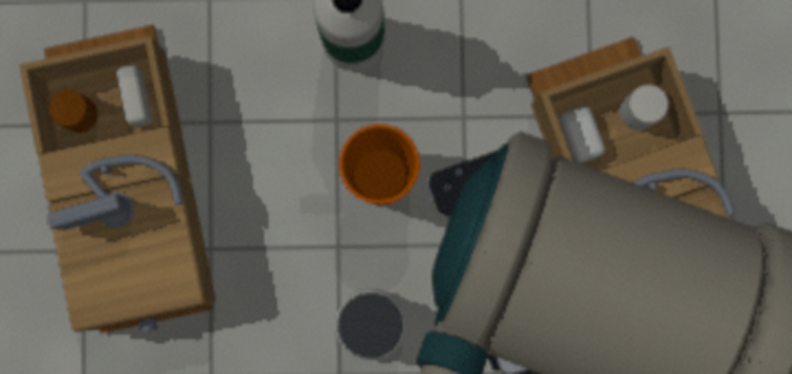

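The arm hides the loose lever here, though its hook now sits like the tight one's. The tight lever is unchanged. I'll check with the wrist camera.

Run:
```python
from h import *
cv2.imwrite("pics/w4.png",np.hstack([cv2.resize(capture(n),(400,300)) for n in("wrist","scene")]))
```

```text
(no output)
```

View pics/w4.png

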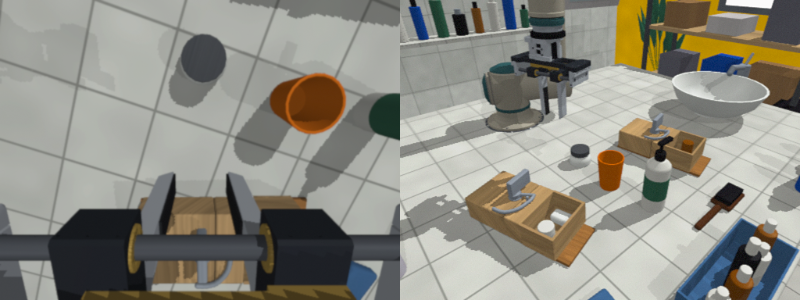

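In the scene view on the right, the loose organiser's lever at (518,183) lies parallel to the joint and the joint is closed. The gripper is well clear.

```bash
python3 -m jog '4 0 0 0 0 0 0;4 0 0 0 0 0 0'; python3 -c "
from rig import *
print(sign_off())"
```

```text
clock: 7.0
ee_pos: [0.4455, -0.1031, 0.2052]
ee_rot: [-1.841, -2.545, 0.0]
ft_force: [1.1, 0.3, -0.6]
width: 0.0399
grasp_force: 0.0
the job is handed in; nothing more can be done
None
```

I turned the loose organiser's latch clockwise to its stop and let go; the joint looks closed, the other latch was not touched, and I handed the job in at about 7 s (no verdict was returned).

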